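Open the push-and-turn plant-feed bottle and hold its cap over it

TASK

Open the amber plant-feed bottle that is held in the wooden block: press its white safety cap down by the red bar until it bottoms, keep it down and turn it anticlockwise until you feel the stop, then lift it off. Finish still holding the cap in the gripper, level and still, straight above the bottle with about 8 cm of clear air over the neck, ready to go back on; do not put it down. Leave everything else on the bench where it is.

Things in the scene. Friction and masses are not known exactly. Their poses are not given: they have to be found in the camera images.
- bottle: Amber glass plant-feed bottle, 74 mm across, stuck upright in a dark wooden block (120 x 120 mm, 45 mm tall) screwed to the bench; block and bottle cannot move or turn. Origin on the bottle's axis at bench height, z up. Its shoulder is 92 to 102 mm up; two white pips on the shoulder, at the bottle's own +y and -y, show where the bar must point for the cap to come off.
- cap: White push-and-turn safety cap, loose, about 40 g, 51 mm across, 28 mm tall, with a red grip bar on its flat top. Origin at the centre of its lower rim, z up; closed, that is 125 mm above the bench. Two lugs inside, under the ends of the bar (cap's +x and -x), catch under the neck's lugs (bayonet, no thread). Unpressed it turns idly within some 22 degrees up to a tooth, and cannot be lifted.
- bar (a point): Middle of the cap's red grip bar, 39 mm above the cap's origin. The bar is 46 mm long along the cap's x, 14 mm wide along its y, 22 mm tall (28 to 50 mm above the cap's lower rim). Pressing the cap down meets a spring: 6 N at first, 14 N at the hard stop 6.5 mm down; the tooth is cleared about 5 mm down.
- pip (a point): The white pip at the bottle's own +y: 32 mm from its axis, 99 mm up. Kept pressed, the cap turns anticlockwise (seen from above) by 1.0 to 1.35 rad, depending on the start, to a hard stop where its bar points at the two pips within 3 degrees; there, or up to 10 degrees short of it, it lifts straight off, helped by the spring.
- mouth (a point): Centre of the top of the bottle's neck, 142.5 mm above the bench; the neck is 28 mm across, 39 mm over its lugs. A white spring-loaded seal disc stands 6.5 mm out of it once the cap is off. The cap's lugs clear the neck's lugs 13 mm up from closed; its rim is above the mouth after 18 mm.
- pot: Bystander: orange plastic plant pot, 124 mm across, 110 mm tall. Origin at the centre of its underside.
- saucer: Bystander: grey silicone saucer, 130 mm across, 18 mm tall. Origin at the centre of its underside.
- glass_bottle: Bystander: green glass bottle with a steel screw cap, 68 mm across, 170 mm tall (an ordinary bottle, not the one to open). Origin at the centre of its underside.
- trowel: Bystander: stainless trowel with a wooden handle, lying flat, about 325 mm long along its x, blade to +x. Origin underneath, near the middle.
- marker: Bystander: bamboo plant marker, 160 x 18 x 5 mm, lying flat along its x. Origin at the centre of its underside.
- clay_pot: Bystander: terracotta pot, 90 mm across, 80 mm tall. Origin at the centre of its underside.
There are look-alikes about, which are no part of the job. Several things have the shape of the cap; the one meant has the colours described above.

How it is judged:
By the outcome, as a careful person would: the job done as asked, in the order asked, and still so for the second after the job is handed in, while the arm keeps its last pose, push and grip.
It also fails if it takes over 46 s, if anything falls off the work surface, if the arm or the gripper's body presses on something with over 40 N, if the wrist force passes 120 N, or if a joint passes its speed limit or range.

ROBOT

A 6-joint arm with a two-finger parallel gripper is mounted at the origin on the work surface. World frame = base frame: x ahead of the robot, y to its left, z up, the work surface at z = 0. Lengths are in m, angles in rad, forces in N, time in s.
With the tool pointing down it reaches from about 0.25 to 0.725 m from the base axis. Payload 4 kg.
Tool frame: the origin (TCP) lies on the centre line of the jaws, within the pads' length; the fingertips stand ahead of it and the grasp point (between the pads) lies 3 mm ahead of it (bot.tcp_to_tips is the z of the fingertips in the tool frame, in m); z points along the fingers, y is the line along which they close (so a half turn about z gives the same grasp; the last joint's range is limited). The gripper opens to 85 mm and grips with 20 to 120 N. Pads are 22 mm wide; open, the fingers measure 114 mm over their backs; the gripper's body (76 mm by 85 mm) begins 54 mm behind the grasp point. The pads swing forward as they close: fully open they stand 13 mm farther back than shut.
Start: joints at [-1.166, 0.241, 0.005, 1.335, 0, 1.571], TCP at [0.197, -0.46, 0.232] pointing down, gripper open.
Joint ranges: [-2.72, 2.72], [-1.05, 1.87], [-1.09, 1.28], [-1.99, 2.15], [-1.42, 1.44], [-3.14, 3.14]. Speed limits (rad/s): [2.79, 2.79, 3.14, 3.14, 3.14, 3.14].

INTERFACE

Orientations are given as a unit quaternion [x, y, z, w].
In Python, from workcell import telemetry, camera, camera_params, ticket, boxes_of, cut_out, spot_point, bot gives the robot as it stands.
- The arm moves only by the shell command python3 -m creep 'ROWS'. ROWS is text: rows parted by semicolons, each of 5 numbers parted by spaces: the opening, from 0 (shut) to 1 (fully open), then the shift along the tool's x, y, z in units of 150 mm (1.0 is 150 mm), then the turn about the tool's z in units of 180 degrees (1.0 is 180 degrees). In form: claw x y z turn; .... A call has 1 to 12 rows; each row is the pose to reach, as a shift and turn from the pose commanded when the call began, along the tool's axes at that moment, turning the shorter way round; what a row does not reach only later rows make up. A row lasts 1/8 s, in which the tool goes at most 62.5 mm and 10.7 degrees, less where a joint would pass 70% of its speed; a pose out of reach is approached as far as the arm can. A call with a number of a shift or a turn outside -1 to 1 is refused whole. A call with a gripper value outside its range is refused whole. The fingers move at their own pace and stop on an object; the grip force is fixed at half the most. Time passes only in rows, so rows that repeat a pose let the fingers close. It gives the time, the measured TCP pose, the force, the opening and the grip force at its end, in the units of the state.
- telemetry.get_obs(): the state, without advancing time (a new reading comes with each control period).
- camera(name): name is "scene" or "top"; returns the picture (384x512x3 uint8, red, green, blue); there is no depth.
- camera_params(name): a dict with "camera_matrix" (3x3 intrinsics, pixels), "k1" (the pictures are not rectified: a ray, as slopes to the right and down, at radius r is drawn at 1 + k1 r^2 times it, then the intrinsics apply), "eye" and "attitude" of the camera in the world. Camera axes: x right, y down, z forward; pixel columns grow to the right and rows downward; lengths in m; the calibration is good to about 2 mm. A picture is of the moment at which its call begins. camera_params takes no time and is no camera call.
- ticket.job_done(): hands the job in; it is judged then, once.
Trained networks look in the newest picture that a camera, given by its name, has taken for a name from the list of things; names that differ only in an ending like _2 or _b are one class to them, and where a whole thing is asked for, a point or a joint stands for the part that bears it (a point fixed in the world has none). Each returns a list of dicts, best first, with "conf" (0 to 1); they miss things now and then, are a little off and sometimes report something else, mostly with a low value. They report only what shows in the picture. A call takes as long as a camera call. They do not tell look-alikes from the thing itself.
- boxes_of(thing, camera): "at" ([x, y, z] in m, in world coordinates, good to about 4 mm: the middle of the surface that is visible of it).
- cut_out(thing, camera): "pixels" (384x512 bool, what is visible of it).
- spot_point(thing, camera): "at" ([x, y, z] in m, in world coordinates, good to about 4 mm: a listed point, or the origin of a listed thing).
The state is a dict: "clock": time; "joint_pos": joint angles; "joint_vel": joint speeds; "tau": joint torques, N m; "eef_pos": TCP position; "tool_rot": TCP orientation; "ft_force": force on the tool from outside, world axes, zero at the start; "ft_torque": the same for the moment, N m; "grip_width": finger opening in m; "grasp_force": force on a finger pad.
Only numpy, scipy, OpenCV 4.12 (cv2) and the standard library are available. Lean on these libraries where they do the work, as an engineer would, in place of code of your own. Each camera call takes 0.05 s, during which the arm holds its last target. There are 200 camera calls.

## Working session

There is one attempt and no reset: what is moved stays moved. The work goes in short steps, Python scripts to look and compute and a shell command to move; the robot and the scene stay as the last step left them, time stands still between calls to the robot, and variables do not carry over. Pictures are saved under pics/ and viewed, at most 10 in all, crops included, and the job is handed in when it is done.

```bash
mkdir -p pics
python3 - <<'E'
from workcell import *
import cv2,numpy as np
a=camera("scene");b=camera("top")
cv2.imwrite("pics/a.png",a[:,:,::-1]);cv2.imwrite("pics/b.png",b[:,:,::-1])
for n in("scene","top"):
  print(camera_params(n))
  for t in("cap","bar","pip","mouth","bottle"):
    print(n,t,[(np.round(d["at"],3).tolist(),round(d["conf"],2)) for d in spot_point(t,n)])
o=telemetry.get_obs();print(o, bot.tcp_to_tips)
E
```

```text
{'camera_matrix': array([[353.59068829,   0.        , 252.70073988],
       [  0.        , 353.59068829, 191.555385  ],
       [  0.        ,   0.        ,   1.        ]]), 'k1': -0.10954270594064174, 'eye': array([ 1.22116274, -0.2611642 ,  1.05995033]), 'attitude': array([ 0.78090859,  0.53809979, -0.18767419, -0.25575142])}
scene cap [([0.601, -0.025, 0.124], 0.82), ([0.632, 0.116, 0.002], 0.76), ([0.594, -0.162, 0.003], 0.64), ([0.465, 0.0, -0.0], 0.46)]
scene bar [([0.605, -0.024, 0.164], 0.62), ([0.63, 0.115, 0.039], 0.6), ([0.468, 0.004, 0.039], 0.6), ([0.595, -0.161, 0.035], 0.52)]
scene pip [([0.611, 0.002, 0.1], 0.76)]
scene mouth []
scene bottle [([0.6, -0.026, -0.001], 0.58)]
{'camera_matrix': array([[378.33709574,   0.        , 254.8867713 ],
       [  0.        , 378.33709574, 192.8594147 ],
       [  0.        ,   0.        ,   1.        ]]), 'k1': -0.07979845292521676, 'eye': array([ 0.37211881, -0.02056377,  1.09558954]), 'attitude': array([-0.69474531,  0.71468653, -0.05516814,  0.0592334 ])}
top cap [([0.603, -0.028, 0.125], 0.83), ([0.591, -0.16, 0.003], 0.73), ([
[... 386 characters left out ...]
': 0.6, 'joint_pos': array([-1.16600881e+00,  2.40568507e-01,  5.00466961e-03,  1.33520988e+00,
       -1.45524126e-05,  1.57081444e+00]), 'joint_vel': array([ 0.00053099, -0.00021016, -0.00084962,  0.00163275,  0.00032641,
        0.00034376]), 'tau': array([-3.25572109e-04, -3.71975434e+01,  2.52570695e+01,  1.43932732e-03,
       -1.06750304e-04,  2.06420864e-06]), 'eef_pos': array([ 0.1969069 , -0.45959297,  0.232424  ]), 'tool_rot': array([ 9.79590024e-01,  2.01005930e-01, -4.85471689e-06,  1.25387809e-05]), 'ft_force': array([-0.09934378,  0.8286667 ,  0.00468635]), 'ft_torque': array([ 0.00743033, -0.05723182, -0.00656429]), 'grasp_force': 0.0, 'grip_width': 0.08549819803072753} 0.022
```

View pics/a.png

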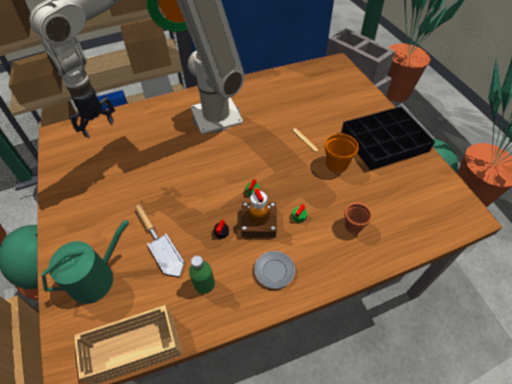

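View pics/b.png

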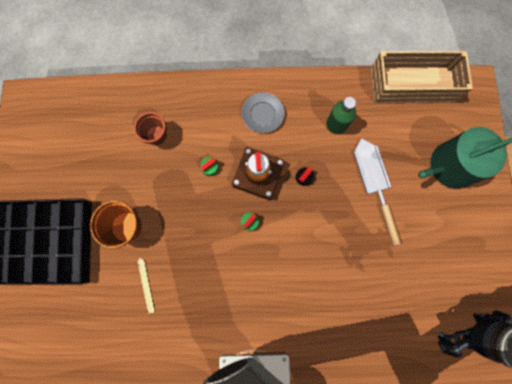

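Scene: the white cap with the red bar sits on the amber bottle in the block. Candidates in the top picture are white at (258,162), green at (210,166), green at (251,221) and black at (305,176). The white one on the bottle fits the description, so I'll check it in a crop and measure the bar and pip directions.

```bash
cat > h.py <<'E'
import numpy as np,cv2
from scipy.spatial.transform import Rotation as R
from workcell import *
def ray(n,px):
    p=camera_params(n);K=p["camera_matrix"];px=np.atleast_2d(np.float64(px))
    s=cv2.undistortPoints(px[:,None],K,np.array([p["k1"],0,0,0,0]))[:,0]
    d=R.from_quat(p["attitude"]).apply(np.c_[s,np.ones(len(s))]);return p["eye"],d
def onz(n,px,z):
    e,d=ray(n,px);return e+d*((z-e[2])/d[:,2])[:,None]
def proj(n,P):
    p=camera_params(n);c=R.from_quat(p["attitude"]).inv().apply(np.atleast_2d(P)-p["eye"])
    return cv2.projectPoints(c,np.zeros(3),np.zeros(3),p["camera_matrix"],np.array([p["k1"],0,0,0,0]))[0][:,0]
def red(im,c,r):
    m=im.astype(int);k=(m[:,:,0]>120)&(m[:,:,1]<75)&(m[:,:,2]<75)
    v,u=np.nonzero(k);s=np.hypot(u-c[0],v-c[1])<r;return np.c_[u[s],v[s]]
def tool():
    o=telemetry.get_obs();M=R.from_quat(o["tool_rot"]).as_matrix();return o,M
E
python3 - <<'E'
from h import *
cr=[]
for n in("top","scene"):
    im=camera(n);c=proj(n,[.604,-.026,.17])[0]
    P=red(im,c,16);W=onz(n,P,.173);m=W.mean(0);C=np.cov((W-m)[:,:2].T);w,V=np.linalg.eigh(C);v=V[:,1]
    print(n,c,len(P),m,np.degrees(np.arctan2(v[1],v[0]))%180,np.sqrt(w*12))
    for z in(.125,.139): print(proj(n,[[.603,-.027,z]]))
    u0,v0=int(c[0])-28,int(c[1])-26
    cr.append(cv2.resize(im[v0:v0+60,u0:u0+56],None,fx=7,fy=7,interpolation=cv2.INTER_CUBIC));print(u0,v0)
cv2.imwrite("pics/c.png",np.hstack(cr)[:,:,::-1])
E
```

```text
top [257.44757128 161.14872141] 101 [ 0.59850468 -0.02359476  0.173     ] 167.74619918074703 [0.0319263  0.07395295]
[[257.8614649  165.67443209]]
[[257.8600098 164.4232261]]
229 135
scene [259.02820756 193.97528334] 91 [ 0.58742169 -0.03152552  0.173     ] 175.65744641251248 [0.02800409 0.10052382]
[[258.67778297 202.11911952]]
[[258.65894268 199.59676411]]
231 167
```

View pics/c.png

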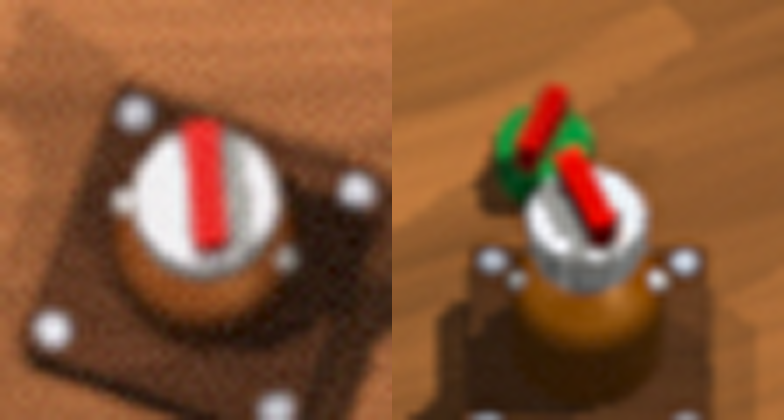

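The crop shows the white cap with the red bar on the amber bottle. In the top picture the bar runs from (257.7,152.4) to (259,169.5), and the pips are at (246.6,163.4) and (269.9,171.7). A green look-alike shows behind it in the scene view.

Run:
```python
from h import *
def a(v): return np.degrees(np.arctan2(v[1],v[0]))%180
def c(n,x,y):
    o=(229,135) if n=="top" else (231-56,167)
    return [o[0]+(x+.5)/7-.5,o[1]+(y+.5)/7-.5]
for n,p,b in(("top",[(123,199),(286,257)],[(201,122),(210,236)]),("scene",[(518,278),(657,279)],[(571,154),(603,228)])):
    W=onz(n,[c(n,*q) for q in p],.099);B=onz(n,[c(n,*q) for q in b],.175)
    print(n,"pips",W.mean(0),np.linalg.norm(W[1]-W[0]),a(W[1]-W[0]),"bar",B.mean(0),np.linalg.norm(B[1]-B[0]),a(B[1]-B[0]))
# refine: fit bar yaw & centre by projected silhouette vs red mask in both images
from scipy.optimize import minimize
ims={n:camera(n) for n in("top","scene")}
S=4
def tgt(n):
    q=proj(n,[.604,-.026,.165])[0];o=(q-16).astype(int)
    im=ims[n][o[1]:o[1]+34,o[0]:o[0]+34].astype(float)
    # soft redness
    r=np.clip(((im[:,:,0]-np.maximum(im[:,:,1],im[:,:,2]))-30)/110,0,1)
    yy,xx=np.mgrid[:34,:34];r[np.hypot(xx+o[0]-q[0],yy+o[1]-q[1])>(15 if n=="top" else 9.5)]=0
    return o,r
T={n:tgt(n) for n in ims}
def cost(p):
    x,y,t=p;s=0
    X=np.array([[i*.023,j*.007,k] for i in(-1,1) for j in(-1,1) for k in(.153,.175)])
    ct,st=np.cos(t),np.sin(t);W=np.c_[x+ct*X[:,0]-st*X[:,1],y+st*X[:,0]+ct*X[:,1],X[:,2]]
    for n,(o,r) in T.items():
        q=((proj(n,W)-o+.5)*8*16).astype(np.int32)
        h=cv2.convexHull(q.reshape(-1,1,2));m=np.zeros((272,272),np.float32);cv2.fillConvexPoly(m,h,1.,cv2.LINE_8,4)
        s+=((cv2.resize(m,(34,34),interpolation=cv2.INTER_AREA)-r)**2).sum()
    return s
best=min((minimize(cost,[.604,-.026,np.radians(d)],method="Nelder-Mead",options=dict(initial_simplex=[[.604,-.026,np.radians(d)],[.608,-.026,np.radians(d)],[.604,-.022,np.radians(d)],[.604,-.026,np.radians(d+8)]])) for d in(150,165,180,195)),key=lambda r:r.fun)
print(best.x[:2],np.degrees(best.x[2])%180,best.fun)
```

```text
top pips [ 0.60515704 -0.02678422  0.099     ] 0.06693854986339146 68.27143753945352 bar [ 0.60538403 -0.02724478  0.175     ] 0.04205953261007138 2.722587220116793
scene pips [ 0.60156158 -0.02721441  0.099     ] 0.06549534573444141 68.26475094097928 bar [ 0.60611621 -0.02888864  0.175     ] 0.043502057960129584 178.04685927838017
[ 0.60575409 -0.02713301] 0.08402761076453658 48.991512945506194
```

```bash
python3 -m creep '0.5 0.3 -0.13 -0.2 0; 0.5 0.6 -0.26 -0.2 0; 0.5 0.9 -0.39 -0.2 0; 0.5 0.9 -0.39 -0.2 0' && python3 -m creep '0.5 0.3 -0.13 0 0; 0.5 0.6 -0.26 0 0; 0.5 0.9 -0.39 0 0; 0.5 0.9 -0.39 0 0' && python3 -m creep '0.5 0.3 -0.13 0 0; 0.5 0.6 -0.26 0 0; 0.5 0.9 -0.39 0 0; 0.5 0.9 -0.39 0 0'
python3 - <<'E'
from h import *
o,M=tool();print(o["joint_pos"],o["eef_pos"],M[:,0],o["grip_width"],o["ft_force"]); d=np.array([.6047,-.0273,.25])-o["eef_pos"];print(M.T@d/.15)
E
```

```text
clock: 1.3
eef_pos: [0.2997, -0.3507, 0.2627]
tool_rot: [0.979, 0.204, 0.0, 0.0]
ft_force: [-0.3, -0.6, 0.0]
grip_width: 0.0425
grasp_force: 0.0
clock: 1.8
eef_pos: [0.4004, -0.2446, 0.2622]
tool_rot: [0.979, 0.203, 0.0, 0.0]
ft_force: [-0.4, -0.3, -0.1]
grip_width: 0.0427
grasp_force: 0.0
clock: 2.3
eef_pos: [0.5012, -0.1384, 0.2618]
tool_rot: [0.979, 0.202, -0.0, 0.0]
ft_force: [0.1, -0.4, -1.3]
grip_width: 0.0426
grasp_force: 0.0
[-2.69201532e-01  2.70611329e-01  1.21080469e-01  1.42155299e+00
 -3.31125075e-04  2.46500755e+00] [ 0.50122294 -0.13839063  0.2618499 ] [ 9.18160516e-01  3.96208380e-01 -4.31515614e-04] 0.042645858833419224 [ 0.05894063 -0.35550726 -1.29821007]
[ 0.92685804 -0.40667652  0.0785676 ]
```

```bash
python3 -m creep '0.5 0.3 -0.13 0 0.05; 0.5 0.6 -0.26 0 0.113; 0.5 0.927 -0.407 0.08 0.113; 0.5 0.927 -0.407 0.08 0.113; 0.5 0.927 -0.407 0.08 0.113'
python3 - <<'E'
from h import *
o,M=tool();print(o["joint_pos"],M[:,0],M[:,2]); d=np.array([.6047,-.0273,.178])-o["eef_pos"];print(M.T@d/.15)
r=[]
for n in("top","scene"):
    im=camera(n);c=proj(n,[.605,-.027,.17])[0];u,v=int(c[0])-32,int(c[1])-32
    r.append(cv2.resize(im[v:v+64,u:u+64],None,fx=6,fy=6,interpolation=cv2.INTER_CUBIC))
cv2.imwrite("pics/d.png",np.hstack(r)[:,:,::-1])
E
```

```text
clock: 2.92
eef_pos: [0.603, -0.0299, 0.2501]
tool_rot: [1.0, 0.024, -0.001, 0.0]
ft_force: [-0.0, -0.7, 0.3]
grip_width: 0.0428
grasp_force: 0.0
[-4.91292347e-02  4.49062801e-01  3.48792070e-01  1.47207165e+00
 -9.46848191e-04  3.04439431e+00] [ 0.99884357  0.04805062 -0.00163064] [-1.59068265e-03 -8.69779937e-04 -9.99998357e-01]
[ 0.01281536 -0.01739847  0.48044381]
```

View pics/d.png

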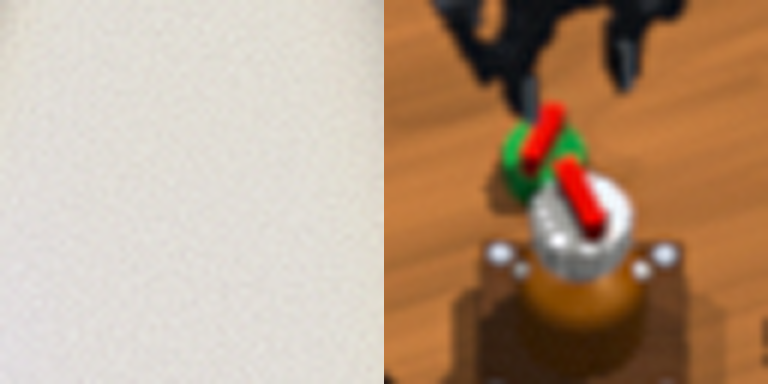

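The scene crop shows the open fingers above and behind the cap, with the bar at crop (580,195). The arm hides the cap in the top view. Next I'll descend and close.

```bash
python3 -m creep '0.5 0.013 -0.017 0.2 0; 0.5 0.013 -0.017 0.35 0; 0.5 0.013 -0.017 0.42 0; 0.5 0.013 -0.017 0.475 0; 0.5 0.013 -0.017 0.475 0' && python3 -m creep '0.1 0 0 0 0; 0.1 0 0 0 0; 0 0 0 0 0; 0 0 0 0 0; 0 0 0 0 0; 0 0 0 0 0'
python3 - <<'E'
from h import *
o,M=tool();print(o["joint_pos"],M[:,0],o["eef_pos"],o["ft_force"],o["ft_torque"])
E
```

```text
clock: 3.65
eef_pos: [0.6055, -0.0257, 0.1794]
tool_rot: [1.0, 0.025, 0.0, 0.0]
ft_force: [0.2, -0.3, 1.6]
grip_width: 0.043
grasp_force: 0.0
clock: 4.4
eef_pos: [0.6057, -0.0252, 0.1791]
tool_rot: [1.0, 0.025, -0.0, -0.0]
ft_force: [0.2, -0.7, 1.2]
grip_width: 0.0002
grasp_force: 0.0
[-4.16454625e-02  4.77380066e-01  2.09420909e-01  1.30285808e+00
  2.87278663e-05  3.05011702e+00] [ 9.98758734e-01  4.98095481e-02 -1.81968726e-05] [ 0.60566516 -0.0252291   0.17913579] [ 0.21096673 -0.73258267  1.22015117] [ 0.0454255  -0.00585927  0.00401447]
```

The fingers shut fully (0.2 mm), so they missed the bar. I'll take a look.

Run:
```python
from h import *
im=camera("scene");c=proj("scene",[.605,-.027,.17])[0];u,v=int(c[0])-40,int(c[1])-45
print(u,v,proj("scene",[.6057,-.0252,.157]))
cv2.imwrite("pics/e.png",cv2.resize(im[v:v+72,u:u+80],None,fx=8,fy=8,interpolation=cv2.INTER_CUBIC)[:,:,::-1])
```

```text
218 149 [[259.47282542 196.75484325]]
```

View pics/e.png

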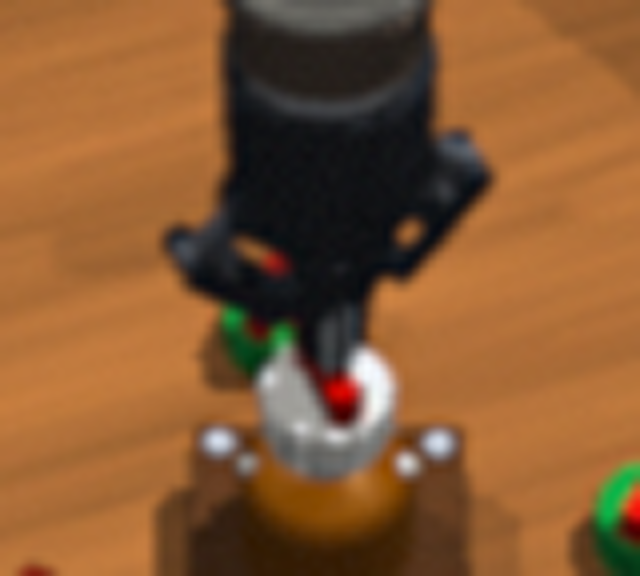

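```bash
python3 - <<'E'
from h import *
def q(P): return np.round((proj("scene",P)-[218,149]+.5)*8).tolist()
print("bar top ends",q([[.628,-.026,.175],[.582,-.028,.175],[.628,-.026,.153]]))
print("tip front bottom z=.157,.165,.175,.18",q([[.6167,-.0252,z] for z in(.157,.165,.175,.18)]))
E
python3 -m creep '0.5 0 0 -0.02 0; 0.5 0 0 -0.02 0; 0.5 0 0 -0.02 0; 0.5 0 0 0.02 0; 0.5 0 0 0.04 0; 0.5 0 0 0.04 0'
```

```text
bar top ends [[355.0, 403.0], [307.0, 316.0], [354.0, 436.0]]
tip front bottom z=.157,.165,.175,.18 [[346.0, 407.0], [346.0, 395.0], [346.0, 380.0], [346.0, 372.0]]
clock: 5.2
eef_pos: [0.6052, -0.0252, 0.1724]
tool_rot: [1.0, 0.025, -0.001, -0.0]
ft_force: [-0.4, 0.2, 0.7]
grip_width: 0.0427
grasp_force: 0.0
```

```bash
python3 -m creep '0.5 0 0 0.035 0; 0.5 0 0 0.035 0; 0 0 0 0.035 0; 0 0 0 0.035 0; 0 0 0 0.035 0; 0 0 0 0.035 0; 0 0 0 0.035 0'
```

```text
clock: 6.08
eef_pos: [0.6059, -0.0253, 0.1682]
tool_rot: [1.0, 0.025, 0.0, 0.0]
ft_force: [-0.4, -0.5, 2.0]
grip_width: 0.0117
grasp_force: 61.5
```

Now it grips (61 N), but perhaps shallowly. I'll reopen, go a bit deeper and grip again.

```bash
python3 -m creep '0.35 0 0 0 0; 0.35 0 0 0 0; 0.35 0 0 0.02 0; 0.35 0 0 0.04 0; 0.35 0 0 0.04 0' && python3 -m creep '0 0 0 0 0; 0 0 0 0 0; 0 0 0 0 0; 0 0 0 0 0; 0 0 0 0 0'
python3 - <<'E'
from h import *
o,M=tool();print(o["joint_pos"],M[:,0],o["eef_pos"],o["ft_force"],o["ft_torque"])
im=camera("scene");u,v=218,149
cv2.imwrite("pics/f.png",cv2.resize(im[v:v+72,u:u+80],None,fx=8,fy=8,interpolation=cv2.INTER_CUBIC)[:,:,::-1])
E
```

```text
clock: 6.7
eef_pos: [0.6053, -0.0252, 0.1613]
tool_rot: [1.0, 0.025, -0.001, -0.0]
ft_force: [0.7, -0.3, 0.4]
grip_width: 0.0299
grasp_force: 0.0
clock: 7.32
eef_pos: [0.6057, -0.0253, 0.162]
tool_rot: [1.0, 0.025, 0.0, 0.0]
ft_force: [0.3, -0.1, 0.5]
grip_width: 0.0122
grasp_force: 60.9
[-4.17035657e-02  4.86696901e-01  1.79056742e-01  1.26291078e+00
 -1.15476672e-05  3.05013697e+00] [9.98762589e-01 4.97315980e-02 2.43307696e-04] [ 0.6057392  -0.02527963  0.16202368] [ 0.31091366 -0.05957749  0.49491309] [-0.0314327   0.02081491 -0.01948207]
```

View pics/f.png

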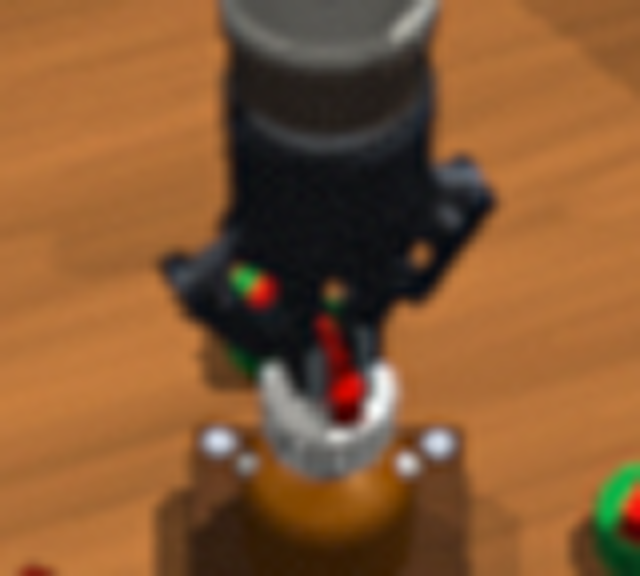

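The crop shows the red bar held between the two fingers at about (340,370). Pressing down now.

```bash
python3 -m creep '0 0 0 0.015 0; 0 0 0 0.03 0; 0 0 0 0.04 0; 0 0 0 0.04 0; 0 0 0 0.04 0' && python3 -m creep '0 0 0 0.01 0; 0 0 0 0.01 0; 0 0 0 0.01 0'
```

```text
clock: 8.0
eef_pos: [0.6058, -0.0253, 0.1581]
tool_rot: [1.0, 0.025, 0.001, 0.0]
ft_force: [-3.6, -0.1, 10.5]
grip_width: 0.0124
grasp_force: 62.2
clock: 8.38
eef_pos: [0.6058, -0.0253, 0.157]
tool_rot: [1.0, 0.025, 0.001, 0.0]
ft_force: [-3.4, 0.8, 11.7]
grip_width: 0.0124
grasp_force: 62.4
```

```bash
python3 -m creep '0 0 0 0.01 0; 0 0 0 0.02 0; 0 0 0 0.02 0; 0 0 0 0.02 0' && python3 -m creep '0 0 0 0.015 0; 0 0 0 0.03 0; 0 0 0 0.03 0; 0 0 0 0.03 0'
```

```text
clock: 8.88
eef_pos: [0.6059, -0.0253, 0.1554]
tool_rot: [1.0, 0.025, 0.002, 0.0]
ft_force: [-6.0, 0.7, 17.6]
grip_width: 0.0123
grasp_force: 63.1
clock: 9.38
eef_pos: [0.6059, -0.0253, 0.1553]
tool_rot: [1.0, 0.025, 0.003, 0.0]
ft_force: [-13.2, 0.8, 36.1]
grip_width: 0.0122
grasp_force: 65.6
```

```bash
python3 -m creep '0 0 0 -0.012 0; 0 0 0 -0.012 -0.05; 0 0 0 -0.012 -0.1; 0 0 0 -0.012 -0.15; 0 0 0 -0.012 -0.15'
python3 - <<'E'
from h import *
o,M=tool();print(np.degrees(np.arctan2(M[1,0],M[0,0])),o["ft_torque"])
E
```

```text
clock: 10.0
eef_pos: [0.6067, -0.0246, 0.1554]
tool_rot: [0.966, 0.258, 0.004, 0.001]
ft_force: [-9.1, 1.3, 27.1]
grip_width: 0.0121
grasp_force: 64.5
29.949355036063224 [0.34977866 2.08876655 0.20412613]
```

Still pressed, and turning freely past the tooth. I'll continue towards 68°.

```bash
python3 -m creep '0 0 0 0 -0.05; 0 0 0 0 -0.1; 0 0 0 0 -0.15; 0 0 0 0 -0.19; 0 0 0 0 -0.19'
python3 - <<'E'
from h import *
o,M=tool();print(np.degrees(np.arctan2(M[1,0],M[0,0])),o["ft_torque"])
E
```

```text
clock: 10.62
eef_pos: [0.6061, -0.0238, 0.1554]
tool_rot: [0.847, 0.531, 0.003, 0.0]
ft_force: [-10.3, 3.9, 28.4]
grip_width: 0.0125
grasp_force: 64.6
64.15801511829652 [0.82666339 2.41772643 0.05804431]
```

```bash
cat > t.py <<'E'
from h import *
o,M=tool();print(np.degrees(np.arctan2(M[1,0],M[0,0])),o["ft_torque"])
E
python3 -m creep '0 0 0 0 -0.01; 0 0 0 0 -0.02; 0 0 0 0 -0.02';python3 t.py; python3 -m creep '0 0 0 0 -0.01; 0 0 0 0 -0.02; 0 0 0 0 -0.02'; python3 t.py
```

```text
clock: 11.0
eef_pos: [0.6059, -0.0237, 0.1554]
tool_rot: [0.831, 0.557, 0.003, 0.0]
ft_force: [-9.5, 4.1, 29.1]
grip_width: 0.0125
grasp_force: 64.7
67.69106702356993 [ 0.91909249  2.56675966 -0.23370007]
clock: 11.38
eef_pos: [0.6055, -0.0237, 0.1554]
tool_rot: [0.813, 0.583, 0.003, 0.0]
ft_force: [-11.3, 3.6, 30.1]
grip_width: 0.0122
grasp_force: 64.9
71.27201289545035 [ 0.94964333  2.78642925 -0.35873295]
```

```bash
python3 -m creep '0 0 0 0 -0.01; 0 0 0 0 -0.02; 0 0 0 0 -0.02';python3 t.py; python3 -m creep '0 0 0 0 -0.01; 0 0 0 0 -0.02; 0 0 0 0 -0.02'; python3 t.py
```

```text
clock: 11.75
eef_pos: [0.6047, -0.0236, 0.1554]
tool_rot: [0.794, 0.608, 0.002, -0.0]
ft_force: [-13.0, 5.1, 30.5]
grip_width: 0.012
grasp_force: 65.2
74.846839143579 [ 1.03573569  3.32218959 -0.42369476]
clock: 12.12
eef_pos: [0.6043, -0.0236, 0.1554]
tool_rot: [0.775, 0.632, 0.002, -0.001]
ft_force: [-15.1, 4.9, 31.4]
grip_width: 0.0121
grasp_force: 67.5
78.3396504078366 [ 1.06605817  3.41630321 -1.07510779]
```

Torque has jumped to about -1.1 N m, so this is the stop. I'll lift gently and watch the force.

```bash
python3 -m creep '0 0 0 -0.02 0; 0 0 0 -0.04 0; 0 0 0 -0.06 0; 0 0 0 -0.08 0; 0 0 0 -0.1 0; 0 0 0 -0.1 0';python3 t.py
```

```text
clock: 12.88
eef_pos: [0.6037, -0.0239, 0.1592]
tool_rot: [0.775, 0.632, -0.002, -0.004]
ft_force: [1.4, 4.4, -12.2]
grip_width: 0.0123
grasp_force: 61.1
78.40229057365242 [ 1.04558053 -0.16809743 -1.01542404]
```

Run:
```python
from h import *
im=camera("scene");u,v=235,170
cv2.imwrite("pics/g.png",cv2.resize(im[v:v+50,u:u+50],None,fx=12,fy=12,interpolation=cv2.INTER_CUBIC)[:,:,::-1])
for a in(58,68,78):
    d=np.array([np.cos(np.radians(a)),np.sin(np.radians(a)),0])*.023
    print(a,[np.round((proj("scene",np.array([.6045,-.0265,.171])+s*d)-[u,v]+.5)*12).tolist() for s in(1,-1)])
```

```text
58 [[[380.0, 307.0]], [[207.0, 280.0]]]
68 [[[381.0, 294.0]], [[205.0, 293.0]]]
78 [[[380.0, 282.0]], [[206.0, 305.0]]]
```

View pics/g.png

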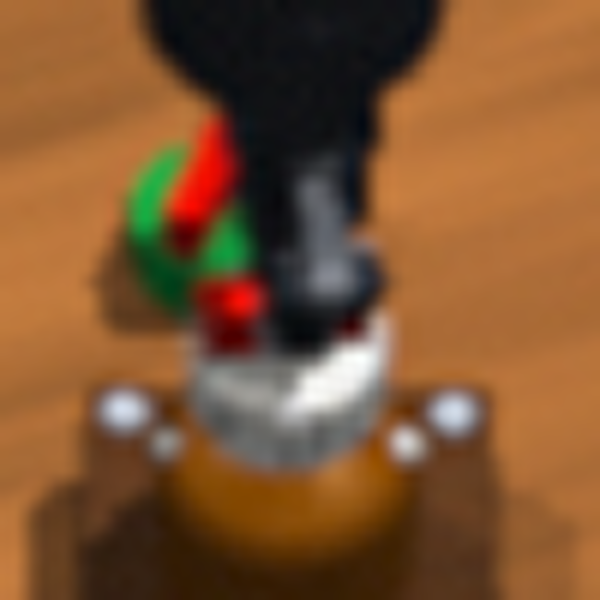

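The crop shows the bar's left end at (228,300) and its right end at about (355,325). It lies roughly along the pips at (165,440) and (408,440), so it is at the stop and probably jammed by my turning torque. I'll press again, ease the torque and retry.

```bash
python3 -m creep '0 0 0 0.03 0; 0 0 0 0.06 0; 0 0 0 0.085 0; 0 0 0 0.085 0';python3 t.py; python3 -m creep '0 0 0 0 0.01; 0 0 0 0 0.02; 0 0 0 0 0.02'; python3 t.py
```

```text
clock: 13.42
eef_pos: [0.6046, -0.024, 0.1583]
tool_rot: [0.775, 0.632, 0.002, 0.0]
ft_force: [-15.8, 5.9, 32.7]
grip_width: 0.0124
grasp_force: 67.2
78.40228053128801 [ 1.22285014  3.84710719 -1.000041  ]
clock: 13.8
eef_pos: [0.6045, -0.0243, 0.156]
tool_rot: [0.794, 0.608, 0.001, -0.0]
ft_force: [-11.0, 4.7, 22.1]
grip_width: 0.0123
grasp_force: 63.9
74.89538017482546 [ 0.97595088  2.84918786 -0.38143085]
```

```bash
python3 -m creep '0 0 0 0 0.01; 0 0 0 0 0.015; 0 0 0 0 0.015'; python3 t.py; python3 -m creep '0 0 0 -0.02 0; 0 0 0 -0.04 0; 0 0 0 -0.06 0; 0 0 0 -0.08 0; 0 0 0 -0.1 0; 0 0 0 -0.1 0';python3 t.py
```

```text
clock: 14.18
eef_pos: [0.6047, -0.0245, 0.1554]
tool_rot: [0.808, 0.589, 0.001, -0.0]
ft_force: [-10.9, 3.8, 20.1]
grip_width: 0.0122
grasp_force: 63.5
72.2399416286079 [ 0.84535094  2.56525939 -0.14093057]
clock: 14.92
eef_pos: [0.6046, -0.0252, 0.1653]
tool_rot: [0.808, 0.589, -0.001, -0.001]
ft_force: [-4.6, 1.9, -1.8]
grip_width: 0.0123
grasp_force: 60.7
72.16610981030156 [ 0.48338863  1.26134893 -0.10783902]
```

It's rising freely, already above closed height. Continuing straight up.

```bash
python3 -m creep '0 0 0 -0.03 0; 0 0 0 -0.06 0; 0 0 0 -0.09 0; 0 0 0 -0.12 0; 0 0 0 -0.15 0; 0 0 0 -0.15 0';python3 t.py
```

```text
clock: 15.68
eef_pos: [0.6064, -0.0254, 0.1894]
tool_rot: [0.808, 0.589, 0.001, 0.001]
ft_force: [0.4, 0.5, 0.1]
grip_width: 0.0122
grasp_force: 60.8
72.14862231171074 [-0.00021223  0.01671434  0.00510042]
```

```bash
python3 -m creep '0 0 -0.008 -0.1 0; 0 0 -0.008 -0.2 0; 0 0 -0.008 -0.3 0; 0 0 -0.008 -0.4 0; 0 0 -0.008 -0.467 0; 0 0 -0.008 -0.467 0; 0 0 -0.008 -0.467 0; 0 0 -0.008 -0.467 0'
python3 - <<'E'
from h import *
im=camera("scene");o,M=tool();print(o["eef_pos"],M[:,2],abs(o["joint_vel"]).max())
print([[round(float(x),3) for x in d["at"]]+[round(d["conf"],2)] for t in("cap","bar","mouth") for d in spot_point(t,"scene")])
u,v=219,130
cv2.imwrite("pics/h.png",cv2.resize(im[v:v+100,u:u+90],None,fx=6,fy=6,interpolation=cv2.INTER_CUBIC)[:,:,::-1])
p=o["eef_pos"]
print([np.round((proj("scene",q)-[u,v]+.5)*6).tolist() for q in([p[0],p[1],p[2]-.037],[.605,-.0253,.1425])])
E
```

```text
clock: 16.68
eef_pos: [0.6041, -0.0249, 0.2576]
tool_rot: [0.808, 0.589, -0.001, -0.001]
ft_force: [0.1, 0.3, -1.4]
grip_width: 0.0126
grasp_force: 60.8
[ 0.60417277 -0.02487403  0.25773311] [-1.46069006e-03  6.42947864e-05 -9.99998931e-01] 0.00577390870888031
[[0.603, -0.03, 0.221, 0.7], [0.463, 0.002, 0.004, 0.59], [0.63, 0.116, 0.001, 0.58], [0.595, -0.161, 0.004, 0.46], [0.612, 0.003, 0.101, 0.39], [0.635, 0.116, 0.039, 0.68], [0.463, 0.006, 0.04, 0.61], [0.604, -0.025, 0.257, 0.55], [0.6, -0.028, 0.143, 0.91]]
[[[245.0, 326.0]], [[245.0, 419.0]]]
```

View pics/h.png

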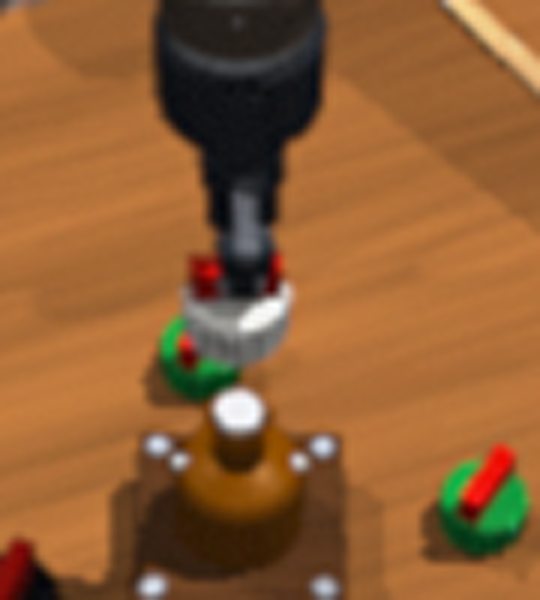

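The crop shows the cap held level at (237,320), straight above the bare neck with its white seal at (238,410). The rim is about 78 mm above the mouth. I'll let it settle and hand in.

```bash
python3 -m creep '0 0 0 0 0; 0 0 0 0 0; 0 0 0 0 0; 0 0 0 0 0'; python3 -c "
from workcell import ticket
print(ticket.job_done())"
```

```text
clock: 17.38
eef_pos: [0.6045, -0.0249, 0.2585]
tool_rot: [0.808, 0.589, 0.0, 0.0]
ft_force: [0.9, -0.8, -1.2]
grip_width: 0.0122
grasp_force: 60.8
the job is handed in; nothing more can be done
None
```

The bottle is open: the white cap was pressed down, turned to the stop and lifted off (on the second pull, after I eased the turning force), and it is held level about 8 cm above the neck; the job was handed in at 17.4 s, with no verdict returned.

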